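# Pry the snap-fit cover off a sensor box in the fume hood

### The job

Push the flat blade of the yellow pry tool into the notch of the sensor box's teal snap-fit cover and lever over the box's orange ledge until the cover pops up, without pulling at the cover with the fingers before that. Then lay the tool back down on the blue mat, take the loosened cover off the box and set it down flat in the white tray without dropping it. Leave the bottle, beaker, jar, cup and wrench where they are.

Things in the scene. Friction and masses are not known exactly. Their poses are not given: they have to be found in the camera images.
- box: White sensor box fixed to the bench, origin mid-underside below the cover's centre, z up, own x from the orange ledge (front, -x end) to the rear. Body 142 mm long (x -82 to 60), 72 wide, 70 high. The cover lies on it between two side cheeks. The orange ledge (x -82 to -50, 70 mm up) is free. Under the cover a blade within 13 mm of the middle has 20 mm of free depth past the cover's front face.
- cheek_mid (a point): Point midway between the tops of the box's two upright side cheeks, 84 mm over the bench, above box's origin; axes as box. Each cheek is 5 mm thick and 100 mm long (x -50 to 50); inner faces 60 mm apart, outer faces 70 mm apart. The snapped-on cover's top is 88 mm over the bench, 4 mm proud of them: too little for the fingers.
- ledge_edge (a point): Middle of the front upper edge of the box's orange ledge (70 mm over the bench): the fulcrum to lever the blade over, 32 mm in front of the cover's front face. Axes as box.
- cover_notch (a point): Middle of the upper edge of the notch in the cover's 3 mm thick front wall; the cover's axes (x from notch end to rear, z up). The notch is 24 mm wide and open from the cover's underside up to this point (7 mm): a level blade enters it along +x over the ledge. A black stripe on top marks this end. About 7 N up here, over some 7 mm, frees the catches; it then springs to 10-13 mm, staying.
- cover_center (a point): Centre of the teal cover, half-way up, axes as the cover's: a downward-open cap 100 mm long (x), 56 wide (y), 18 high, walls 3, 60 g, held by two spring catches inside. Once popped it stays propped, notch end up (tilt 0.10-0.13 rad), rear edge down on the box; its sides can then be gripped across the 56 mm width near the notch end, above the cheeks, and it lifts straight off.
- tool_center (a point): Centre of the pry tool's yellow handle, half-way up. Handle 90 mm long (x), 16 wide (y), 22 high (z); x runs to the blade tip. Steel blade 14 mm wide, 3 thick, 60 long past the handle, at its mid-height, flat side up as the tool lies on the mat. 80 g.
- tool_tip (a point): Middle of the blade's tip, 105 mm from the handle's centre along the tool's x, at the same height; axes as the tool's.
- tray: White enamel tray with black rim, fixed to the bench, 240 mm (x) by 190 mm (y), 25 mm high, walls and floor 4 mm thick; origin at the middle of its underside, z up. A sample cup stands in it in the +x half (beyond x = +55 mm); the -x half is free.
- mat: Blue mat fixed to the bench, 240 mm (x) by 220 mm (y), 3 mm thick; origin at the middle of its underside. The pry tool lies on it with its blade towards +x; a wrench lies near its +y edge.
- amber_bottle: Bystander: amber bottle, 60 mm across, 130 mm high, origin at the middle of its underside.
- beaker: Bystander: glass beaker, 72 mm across, 90 mm high, origin at the middle of its underside.
- jar: Bystander: glass jar with blue cap, 50 mm across, 55 mm high, origin at the middle of its underside.
- sample_cup: Bystander: white plastic cup in the tray, 36 mm across, 30 mm high, origin at the middle of its underside.
- wrench: Bystander: steel wrench on the mat, 120 mm long, lying along its x.
Things that resemble listed ones, but are neither listed nor needed, are in the scene too. What is shaped like the box but brown or purple is not meant.

How it is judged:
On the way, in this order (a step that is already met when the one before it is completed fails the run):
1. the blade, in the notch, lifts the cover's notch edge by over 2.5 mm while no finger touches the cover (contact force between tool and cover above 1 N and z of cover_notch in the frame of box above 0.0795 m and contact force between the fingers and cover below 0.1 N), for 0.02 s.
2. the catches have let go: the notch edge stands over 7.5 mm above its snapped place, no finger touching the cover (z of cover_notch in the frame of box above 0.0845 m and contact force between the fingers and cover below 0.1 N), for 0.1 s.
At the end, for the whole second after the job is handed in: The cover lies flat (within about 7 degrees, either side up) and still on the floor of the tray, and the pry tool lies still on the blue mat with its handle's centre over the mat (x of cover_center in the frame of tray between -0.1 and 0.1 m and y of cover_center in the frame of tray between -0.08 and 0.08 m and z of cover_center in the frame of tray below 0.02 m and (angle between cover_center's own z axis and vertical below 0.12 rad or angle between cover_center's own z axis and vertical above 3.02 rad) and x of tool_center in the frame of mat between -0.12 and 0.12 m and y of tool_center in the frame of mat between -0.11 and 0.11 m and z of tool_center in the frame of mat below 0.02 m and linear speed of each of cover, tool below 0.02 m/s); the robot touches nothing.
It fails at once if a bystander (bottle, beaker, jar, cup, wrench) is moved by over 40 mm (distance of any of amber_bottle, beaker, jar, sample_cup, wrench from where it was at the start of the episode above 0.04 m).
It fails at once if the cover is dropped: away from the box it falls faster than 0.7 m/s (a 25 mm drop) with no finger on it (contact force between the fingers and cover below 0.1 N and linear speed of cover above 0.7 m/s and horizontal distance between cover_center and box above 0.12 m).
It also fails if it takes over 72 s, if anything falls off the work surface, if the arm or the gripper's body presses on something with over 40 N, if the wrist force passes 120 N, or if a joint passes its speed limit or range.

### The arm

A 6-joint arm with a two-finger parallel gripper is mounted at the origin on the work surface. World frame = base frame: x ahead of the robot, y to its left, z up, the work surface at z = 0. Lengths are in m, angles in rad, forces in N, time in s.
With the tool pointing down it reaches from about 0.4 to 0.825 m from the base axis. Payload 7 kg.
Tool frame: the origin (TCP) lies on the mounting face of the last link; the fingertips stand arm.tcp_to_tips ahead of it and the grasp point (between the pads) lies 159 mm ahead of it (arm.tcp_to_tips is the distance from the TCP to the fingertips, in m); z points along the fingers, y is the direction in which the jaws open and shut (so a half turn about z gives the same grasp; the last joint's range is limited). The gripper opens to 88 mm and grips with 3 to 60 N. Pads are 19 mm wide; open, the fingers measure 130 mm over their backs; the gripper's body (78 mm by 193 mm) begins 47 mm behind the grasp point.
Start: joints at [-1.047, 0.359, 0.012, 0, -1.224, -0.288], TCP at [0.158, -0.656, 0.405] pointing down, gripper open.
Joint ranges: [-3.07, 3.07], [-1.43, 2.12], [-1.02, 1.25], [-3.03, 1.67], [-3.05, -0], [-3.03, 3.03]. Speed limits (rad/s): [2.39, 2.39, 3.01, 3.14, 3.14, 3.14].

### API

Orientations are given as [roll, pitch, yaw] about the fixed x, y, z axes, in that order (R = Rz(yaw) Ry(pitch) Rx(roll)).
In Python, from station import arm, cams, job_done, finder gives the robot as it stands.
- The arm moves only by the tool play_rows, never from a script. Its argument "targets" is a list that holds one entry, the list of rows, each a list of 4 numbers: the shift along the tool's x, y, z in m, then the turn about the tool's z in degrees. A call has 1 to 5 rows; each row is the pose to reach, as a shift and turn from the pose commanded when the call began, along the tool's axes at that moment; what a row does not reach only later rows make up. A row lasts 1/8 s, in which the tool goes at most 62.5 mm and 10.7 degrees, less where a joint would pass 70% of its speed; a pose out of reach is approached as far as the arm can. A call with a gripper value outside its range is refused whole. "grip" is the closure in counts, from 0 (fully open) to 255 (shut), set as the call begins (left out, the last holds). The fingers move at their own pace and stop on an object; "newtons" is the grip in N (left out, the last holds). Time passes only in rows, so rows that repeat a pose let the fingers close. It gives the time, the measured TCP pose, the force and the opening at its end, in the units of the state.
- arm.get_state(): the state, without advancing time (a new reading comes with each control period).
- cams.grab_frame(name): name is "scene" or "side" or "wrist"; returns (picture, depth): 384x512x3 uint8, red, green, blue; 384x512 float32, m along the optical axis (not along the pixel's ray), 0 where there is no reading.
- cams.camera_params(name): a dict with "intrinsics" (3x3 intrinsics, pixels), "position" and "attitude" of the camera in the world. Camera axes: x right, y down, z forward; pixel columns grow to the right and rows downward; lengths in m; the calibration is good to about 2 mm. A picture is of the moment at which its call begins: read the wrist's pose just before it. camera_params takes no time and is no camera call; for the wrist camera it gives the pose at the moment of the call.
- job_done(): hands the job in, once; it reports no verdict.
Trained networks look in the newest picture that a camera, given by its name, has taken for a name from the list of things; names that differ only in an ending like _2 or _b are one class to them, and where a whole thing is asked for, a point or a joint stands for the part that bears it (a point fixed in the world has none). Each returns a list of dicts, best first, with "score" (0 to 1); they miss things now and then, are a little off and sometimes report something else, mostly with a low value. They report only what shows in the picture. A call takes as long as a camera call. They do not tell look-alikes from the thing itself.
- finder.find_in(camera, query): "xyz" ([x, y, z] in m, in world coordinates, good to about 4 mm: the middle of the surface that is visible of it).
- finder.masks_of(camera, query): "mask" (384x512 bool, what is visible of it).
The state is a dict: "t": time; "q": joint angles; "qd": joint speeds; "joint_efforts": joint torques, N m; "eef_pos": TCP position; "ee_rot": TCP orientation; "force": force on the tool from outside, world axes, zero at the start; "moment": the same for the moment, N m; "width": finger opening in m.
Only numpy, scipy, OpenCV 4.12 (cv2) and the standard library are available. Lean on these libraries where they do the work, as an engineer would, in place of code of your own. Each camera call takes 0.05 s, during which the arm holds its last target. There are 200 camera calls.

## Working session

There is one attempt and no reset: what is moved stays moved. The work goes in short steps, Python scripts to look and compute and a tool call to move; the robot and the scene stay as the last step left them, time stands still between calls to the robot, and variables do not carry over. Pictures are saved under pics/ and viewed, about 8 in all and at most 12, crops included, and the job is handed in when it is done.

Besides the shell and the picture viewer there is one more tool, called after "Emit:" as name([rows], argument=value, ...), one row to a line, values as JSON. play_rows: Moves the arm, as the interface text tells. Its arguments: {"type":"object","properties":{"targets":{"type":"array","items":{"type":"array","items":{"type":"array","items":{"type":"number"}}}},"grip":{"type":"number"},"newtons":{"type":"number"}},"required":["targets"]}

```bash
ls; mkdir -p pics
python3 - <<'E'
from station import arm,cams,finder
import cv2,numpy as np
s=arm.get_state();print(s)
ims=[]
for c in ["scene","side"]:
    p,d=cams.grab_frame(c);np.savez(f'{c}.npz',p=p,d=d);ims.append(p)
    print(c,cams.camera_params(c))
    cv2.imwrite(f'pics/{c}0.png',cv2.resize(p[:,:,::-1],(800,600)))
    for q in ["box","cover_center","tool_center","tray","mat"]:
        print(q,[(np.round(r['xyz'],3).tolist(),round(r['score'],2)) for r in finder.find_in(c,q)])
print(arm.get_state()['t'])
E
```

```text
pics
{'t': 0.0, 'q': array([-1.04688113e+00,  3.59354596e-01,  1.10619567e-02, -3.58863375e-04,
       -1.22409310e+00, -2.88107356e-01]), 'qd': array([-0.00012654, -0.00078033, -0.00136575, -0.00144435, -0.00130752,
        0.0022808 ]), 'joint_efforts': array([-6.14140981e-05, -5.82718313e+01,  2.93056995e+01,  6.99693963e+00,
        6.89837529e-03, -1.31207166e-04]), 'eef_pos': array([ 0.15765612, -0.65612396,  0.40374311]), 'ee_rot': array([ 3.13997288e+00, -1.28206114e-04, -2.90590692e+00]), 'force': array([ 1.06589528, -0.10861107,  0.54055137]), 'moment': array([ 0.0444644 , -0.00853218,  0.01278803]), 'width': 0.0875411183036736}
scene {'intrinsics': array([[360.45394988,   0.        , 256.91282752],
       [  0.        , 360.45394988, 192.67482725],
       [  0.        ,   0.        ,   1.        ]]), 'position': array([ 1.29073183, -0.284653  ,  0.66191523]), 'attitude': array([-2.22465035,  0.01213222,  1.10217548])}
box [([0.681, 0.032, 0.051], 0.84), ([0.862, -0.013, 0.073], 0.77), ([0.408, -0.032, 0.066], 0.62)]
cover_center [([0.645, 0.039, 0.088], 0.65)]
tool_center [([0.48, -0.359, 0.021], 0.55)]
tray [([0.496, 0.296, 0.006], 0.57)]
mat [([0.506, -0.348, 0.004], 0.64)]
side {'intrinsics': array([[356.57540569,   0.        , 260.42521406],
       [  0.        , 356.57540569, 197.19073816],
       [  0.        ,   0.        ,   1.        ]]), 'position': array([ 0.43442795, -0.70016651,  0.53259273]), 'attitude': array([-2.09790248, -0.0238223 , -0.21410957])}
box [([0.366, -0.041, 0.062], 0.97), ([0.816, -0.017, 0.062], 0.96), ([0.608, 0.018, 0.047], 0.94), ([0.465, -0.361, 0.019], 0.2)]
cover_center [([0.626, 0.036, 0.084], 0.86), ([0.606, 0.014, 0.047], 0.29)]
tool_center [([0.468, -0.361, 0.016], 0.96), ([0.727, 0.163, 0.047], 0.51)]
tray [([0.491, 0.299, 0.001], 0.86)]
mat [([0.501, -0.305, 0.003], 0.75), ([0.469, -0.359, 0.015], 0.49)]
0.6
```

View pics/scene0.png

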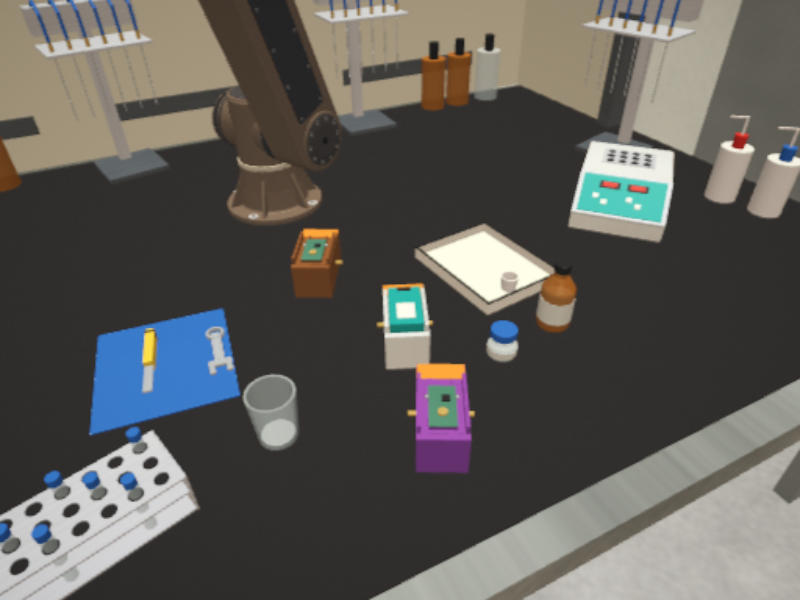

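View pics/side0.png

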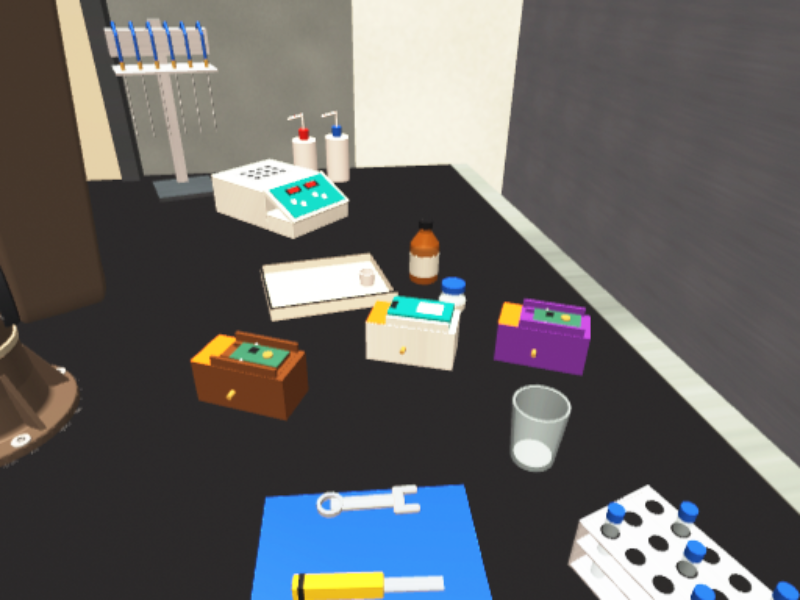

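The scene view shows three box-shaped objects at brown (316,262), white with teal cover (406,325) and purple (443,415). The white one at (406,325), side view (413,330), is the one meant, because it alone has a white body and a teal cover. The tool is at (149,360) on the mat, and the tray is at (485,265).

```bash
cat > h.py <<'E'
import numpy as np,cv2
from scipy.spatial.transform import Rotation as R
from station import arm,cams,finder
def grab(c):
    prm=cams.camera_params(c); p,d=cams.grab_frame(c); return p,d,prm
def cloud(d,prm):
    K=prm['intrinsics'];v,u=np.mgrid[:384,:512]
    P=np.stack([(u-K[0,2])/K[0,0]*d,(v-K[1,2])/K[1,1]*d,d],-1)
    W=P@R.from_euler('xyz',prm['attitude']).as_matrix().T+prm['position']
    W[d<=0]=np.nan; return W
def proj(X,prm):
    c=(np.atleast_2d(X)-prm['position'])@R.from_euler('xyz',prm['attitude']).as_matrix(); K=prm['intrinsics']
    return c[:,:2]/c[:,2:]*K[0,0]+K[:2,2]
def hsv(p): return cv2.cvtColor(p,cv2.COLOR_RGB2HSV)
def col(p,name):
    h,s,v=cv2.split(hsv(p))
    return {'teal':(h>78)&(h<98)&(s>120)&(v>60),'yellow':(h>20)&(h<35)&(s>130)&(v>80),
     'orange':(h>8)&(h<20)&(s>150)&(v>150),'blue':(h>100)&(h<118)&(s>150)&(v>80),'white':(s<60)&(v>140)}[name]
def fit(P):
    """plan rectangle: centre, (long,short), yaw of the long axis mod pi, median z"""
    (cx,cy),(w,h),a=cv2.minAreaRect((P[:,:2]*1000).astype(np.float32))
    if w<h:w,h,a=h,w,a+90
    a=(a+90)%180-90
    return np.round([cx,cy,w,h,a,np.median(P[:,2])*1000],1)
def shift(xyz,yaw=None):
    """rows numbers needed to bring TCP to xyz (world), jaw axis perpendicular to heading yaw"""
    s=arm.get_state();M=R.from_euler('xyz',s['ee_rot']).as_matrix()
    d=M.T@(np.array(xyz)-s['eef_pos'])
    t=None
    if yaw is not None:
        t=-np.degrees(yaw-s['ee_rot'][2]); t=(t+90)%180-90
    print('shift',np.round(d,4),'turn',t,'t',s['t'],'F',np.round(s['force'],1),'w',round(s['width'],4),'pos',np.round(s['eef_pos'],4),'rot',np.round(s['ee_rot'],4))
E
python3 - <<'E'
from h import *
print('tips',arm.tcp_to_tips)
for c in ['scene','side']:
    z=np.load(c+'.npz');p=z['p'];W=cloud(z['d'],cams.camera_params(c));ok=np.isfinite(W[...,2])
    def reg(x0,x1,y0,y1,z0,z1):return ok&(W[...,0]>x0)&(W[...,0]<x1)&(W[...,1]>y0)&(W[...,1]<y1)&(W[...,2]>z0)&(W[...,2]<z1)
    print(c)
    for n,m in dict(cover=reg(.55,.75,-.05,.12,.08,.1)&(col(p,'teal')|col(p,'white')),teal=reg(.55,.75,-.05,.12,.08,.1)&col(p,'teal'),ledge=reg(.5,.65,-.02,.1,.06,.08)&col(p,'orange'),tool=reg(.3,.7,-.5,-.2,.008,.04)&col(p,'yellow'),
      brown=reg(.3,.48,-.12,.05,.06,.1),tray=reg(.3,.7,.1,.5,.015,.035),mat=reg(.3,.7,-.5,-.15,-.01,.008)&col(p,'blue')).items():
        print(n,m.sum(),fit(W[m]) if m.sum()>5 else '')
shift([.47,-.34,.405],0)
E
```

```text
tips 0.1781
scene
cover 618 [630.4  46.8 102.1  70.1 -23.3  88.1]
teal 373 [631.7  47.1 100.1  53.7 -24.1  88.3]
ledge 40 [554.2  73.8  56.5  11.4  69.1  71. ]
tool 156 [ 454.5 -353.2   83.5   13.8   -9.1   24.6]
brown 673 [364.4 -16.3 142.8  72.5 -29.2  72.9]
tray 855 [535.  304.6 322.2 193.9   6.5  23.6]
mat 4688 [ 498.3 -338.9  269.2  221.8   -6.3    3.6]
side
cover 564 [628.   42.1 100.4  66.3 -23.2  86. ]
teal 352 [629.6  45.4 100.4  59.  -23.7  86.1]
ledge 1 
tool 820 [ 451.7 -356.4   89.    18.5   -9.3   22.8]
brown 1560 [362.2 -18.5 143.1  75.8 -28.6  74. ]
tray 804 [534.3 291.1 327.5 231.9   0.9  22.3]
mat 7675 [ 490.6 -301.8  242.2  153.6   -6.5    1.5]
shift [-3.776e-01  2.346e-01 -3.000e-04] turn 13.507773590880078 t 0.6 F [ 0.5  0.3 -0.1] w 0.0876 pos [ 0.1577 -0.6563  0.4047] rot [ 3.1416  0.     -2.9058]
```

Emit:
play_rows([
  [[-0.05,0.03,0,4],[-0.1,0.062,0,10],[-0.15,0.093,0,16],[-0.2,0.125,0.01,22.7],[-0.25,0.156,0.02,22.7]],
], grip=0)

```text
t: 1.23
eef_pos: [0.3654, -0.4447, 0.3849]
ee_rot: [-3.141, 0.001, 2.979]
force: [0.4, -0.3, 0.0]
width: 0.0874
```

```bash
python3 -c "
from h import *
shift([.453,-.355,.36],np.radians(-9.2))"
```

```text
shift [-0.072   0.1027  0.0249] turn -0.08748213396421534 t 1.225 F [ 0.4 -0.3  0. ] w 0.0874 pos [ 0.3654 -0.4447  0.3849] rot [-3.1411e+00  1.1000e-03  2.9795e+00]
```

Emit:
play_rows([
  [[-0.036,0.051,0.012,0],[-0.072,0.103,0.025,0],[-0.072,0.103,0.025,0],[-0.072,0.103,0.025,0]],
])

```text
t: 1.72
eef_pos: [0.4521, -0.3558, 0.3597]
ee_rot: [-3.141, -0.0, 2.983]
force: [0.1, -0.4, 0.4]
width: 0.0879
```

Run:
```python
from h import *
p,d,prm=grab('wrist');W=cloud(d,prm);cv2.imwrite('pics/w1.png',p[:,:,::-1])
ok=np.isfinite(W[...,2])
m=ok&col(p,'yellow')&(W[...,2]>.015)&(W[...,2]<.035);f=fit(W[m]);print('handle',m.sum(),f)
n=ok&(W[...,2]>.010)&(W[...,2]<.03)&(np.hypot(W[...,0]-f[0]/1e3,W[...,1]-f[1]/1e3)<.125)
print('all',fit(W[n]), W[n].max(0))
b=ok&col(p,'blue');print('mat',fit(W[b]))
shift([f[0]/1e3,f[1]/1e3,.159+.014],np.radians(f[4]))
```

```text
handle 802 [ 451.3 -352.8   87.6   13.3   -9.4   24.1]
all [ 480.1 -299.6  130.2  127.3   80.7   23.6] [ 0.53399801 -0.22977506  0.02667881]
mat [ 488.6 -337.6  243.3  222.6   -6.4    2.1]
shift [0.0009 0.0035 0.1869] turn 0.21759972993208976 t 1.775 F [ 0.2 -0.2  0.3] w 0.0878 pos [ 0.4516 -0.3563  0.3599] rot [-3.1414e+00  2.0000e-04  2.9813e+00]
```

View pics/w1.png

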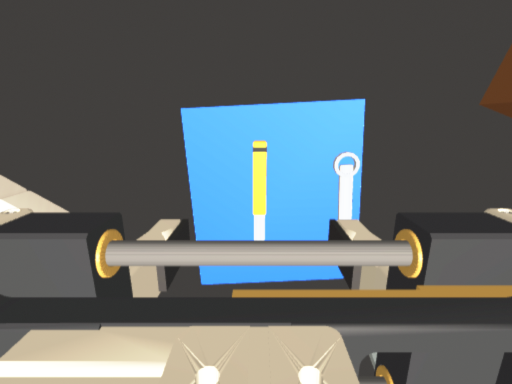

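Emit:
play_rows([
  [[0.001,0.0035,0.05,0],[0.001,0.0035,0.1,0],[0.001,0.0035,0.145,0],[0.001,0.0035,0.165,0],[0.001,0.0035,0.176,0]],
])

```text
t: 2.4
eef_pos: [0.4504, -0.3536, 0.1828]
ee_rot: [3.141, -0.001, 2.979]
force: [0.5, -1.1, -0.7]
width: 0.0877
```

Emit:
play_rows([
  [[0,0,0,0],[0,0,0,0],[0,0,0,0],[0,0,0,0],[0,0,0,0]],
], grip=255, newtons=22)

```text
t: 3.02
eef_pos: [0.4515, -0.3524, 0.184]
ee_rot: [-3.141, 0.001, 2.981]
force: [0.2, -0.4, -0.1]
width: 0.0429
```

Emit:
play_rows([
  [[0,0,0,0],[0,0,-0.02,0],[0,0,-0.08,0],[0,0,-0.14,0],[0,0,-0.17,0]],
])

```text
t: 3.65
eef_pos: [0.4518, -0.3526, 0.3575]
ee_rot: [-3.14, 0.004, 2.982]
force: [-0.1, -0.3, -0.5]
width: 0.0008
```

Run:
```python
from h import *
y=np.radians(-23.5);u=np.array([np.cos(y),np.sin(y)])
t=np.array([.631,.046])-u*.150
shift([*t,.35],y)
```

```text
shift [0.0319 0.4592 0.0067] turn 14.338195182957406 t 3.65 F [-0.1 -0.3 -0.5] w 0.0008 pos [ 0.4518 -0.3526  0.3575] rot [-3.1402  0.0045  2.9817]
```

Emit:
play_rows([
  [[0,0,0,0],[0,0,0,0],[0,0,0,0],[0,0,0,0],[0,0,0,0]],
], grip=0)

```text
t: 4.28
eef_pos: [0.4514, -0.3524, 0.353]
ee_rot: [3.141, -0.001, 2.981]
force: [0.3, -0.1, 0.3]
width: 0.0449
```

Emit:
play_rows([
  [[0,0,0.03,0],[0,0,0.06,0],[0,0,0.06,0],[0,0,0.06,0],[0,0,0.06,0]],
])

```text
t: 4.9
eef_pos: [0.4519, -0.3526, 0.2951]
ee_rot: [-3.141, 0.002, 2.981]
force: [0.6, -0.6, -0.7]
width: 0.0871
```

Run:
```python
from h import *
p,d,prm=grab('wrist');W=cloud(d,prm)
ok=np.isfinite(W[...,2])
m=ok&col(p,'yellow')&(W[...,2]>.015)&(W[...,2]<.035);f=fit(W[m]);print('handle',m.sum(),f)
shift([f[0]/1e3,f[1]/1e3,.183],np.radians(f[4]))
```

```text
handle 1281 [ 451.9 -353.4   88.    14.4   -9.7   24.1]
shift [-0.     -0.0007  0.1119] turn 0.5159308028340774 t 4.95 F [-0.2 -0.3  0.2] w 0.0874 pos [ 0.4518 -0.3526  0.2949] rot [-3.1411e+00  2.0000e-03  2.9813e+00]
```

Emit:
play_rows([
  [[0,-0.0005,0.04,0.5],[0,-0.0005,0.08,0.5],[0,-0.0005,0.1,0.5],[0,-0.0005,0.111,0.5],[0,-0.0005,0.111,0.5]],
])

```text
t: 5.58
eef_pos: [0.4516, -0.353, 0.1829]
ee_rot: [-3.141, 0.0, 2.973]
force: [-0.6, 0.1, -0.0]
width: 0.0877
```

Emit:
play_rows([
  [[0,0,0,0],[0,0,0,0],[0,0,0,0],[0,0,0,0],[0,0,0,0]],
], grip=255, newtons=22)

```text
t: 6.2
eef_pos: [0.4513, -0.3529, 0.1828]
ee_rot: [-3.142, 0.0, 2.972]
force: [-0.0, -0.9, 0.5]
width: 0.0429
```

Emit:
play_rows([
  [[0,0,0,0],[0,0,0,0],[0,0,0,0],[0,0,0,0],[0,0,0,0]],
])

```text
t: 6.82
eef_pos: [0.4513, -0.3529, 0.1826]
ee_rot: [3.142, -0.0, 2.972]
force: [0.6, -0.9, -0.2]
width: 0.0159
```

Emit:
play_rows([
  [[0,0,-0.02,0],[0,0.0,-0.07,0],[0,0.02,-0.12,0],[0.005,0.07,-0.165,4],[0.01,0.13,-0.17,8]],
])

```text
t: 7.45
eef_pos: [0.4638, -0.2245, 0.3554]
ee_rot: [3.141, 0.005, 2.829]
force: [0.7, 1.1, -2.0]
width: 0.0158
```

Run:
```python
from h import *
y=np.radians(-23.9);u=np.array([np.cos(y),np.sin(y)])
t=np.array([.631,.046])-u*.175
shift([*t,.32],y)
p,d,prm=grab('scene');W=cloud(d,prm);ok=np.isfinite(W[...,2])
m=ok&(W[...,2]>.08)&(W[...,2]<.1)&(np.hypot(W[...,0]-.63,W[...,1]-.046)<.08)&col(p,'teal');print(fit(W[m]))
p,d,prm=grab('side');W=cloud(d,prm);ok=np.isfinite(W[...,2])
m=ok&col(p,'yellow')&(W[...,2]>.1);print('tool in hand',fit(W[m]) if m.sum()>5 else m.sum())
print(arm.get_state()['eef_pos'])
```

```text
shift [0.0983 0.327  0.0351] turn 5.980827693401011 t 7.45 F [ 0.7  1.1 -2. ] w 0.0158 pos [ 0.4638 -0.2245  0.3554] rot [3.141  0.0053 2.8288]
[632.4  47.2  97.6  53.8 -24.8  88.4]
tool in hand [ 463.9 -265.6   99.8   87.8   87.7  190.1]
[ 0.46349603 -0.2210454   0.35430275]
```

Emit:
play_rows([
  [[0.016,0.054,0,2],[0.032,0.109,0,4],[0.048,0.163,0,6],[0.065,0.218,0.01,6],[0.082,0.272,0.02,6]],
])

```text
t: 8.18
eef_pos: [0.4673, 0.0606, 0.3322]
ee_rot: [3.141, 0.0, 2.728]
force: [0.5, -0.3, -1.3]
width: 0.016
```

Emit:
play_rows([
  [[0.008,0.027,0.01,0],[0.016,0.054,0.015,0],[0.016,0.054,0.015,0],[0.016,0.054,0.015,0],[0.016,0.054,0.015,0]],
])

```text
t: 8.8
eef_pos: [0.4747, 0.1141, 0.3175]
ee_rot: [-3.142, -0.0, 2.727]
force: [-0.0, 0.1, -0.2]
width: 0.0159
```

Run:
```python
from h import *
shift([.5,.1,.3],np.radians(-24.1))
for c in ['scene','side']:
    p,d,prm=grab(c);W=cloud(d,prm);ok=np.isfinite(W[...,2])
    s=arm.get_state();M=R.from_euler('xyz',s['ee_rot']).as_matrix();tip=s['eef_pos']+M@[-.105,0,.1686]
    r=np.radians(-24.1);B=np.array([[np.cos(r),-np.sin(r)],[np.sin(r),np.cos(r)]])
    bx=lambda x,y,z:[*(np.array([.631,.046])+B@[x,y]),z]
    x0,y0=proj(bx(-.05,0,.08),prm)[0].astype(int)
    q=p[:,:,::-1].copy()
    S=5;a,b=max(0,x0-60),max(0,y0-75);crop=cv2.resize(q[b:b+110,a:a+120],None,fx=S,fy=S)
    def dot(X,cl):
        for P in proj(X,prm): cv2.circle(crop,tuple(((P+.5-[a,b])*S).astype(int)),4,cl,-1)
    dot([tip],(0,0,255)); dot([bx(-.082,0,.07),bx(-.05,0,.077),bx(-.05,.028,.088),bx(-.05,-.028,.088),bx(.05,.028,.088),bx(.05,-.028,.088),bx(-.082,.036,.07),bx(-.082,-.036,.07)],(255,0,255))
    cv2.imwrite(f'pics/{c}2.png',crop)
    m=ok&col(p,'teal')&(W[...,2]>.08)&(W[...,2]<.1)&(np.hypot(W[...,0]-.63,W[...,1]-.046)<.08);print(c,fit(W[m]))
    print('tip',tip, proj([tip],prm))
```

```text
shift [-0.0289 -0.0027  0.0175] turn 0.359370633618596 t 8.8 F [-0.   0.1 -0.2] w 0.0159 pos [0.4747 0.1141 0.3175] rot [-3.1416e+00 -1.0000e-04  2.7272e+00]
scene [632.   46.8 100.8  53.8 -23.8  88.3]
tip [0.57083813 0.0718872  0.14899369] [[256.60199401 161.75879333]]
side [630.   45.7  99.9  60.  -23.7  86.1]
tip [0.57087406 0.0719584  0.14901054] [[244.08347088 171.22480693]]
```

View pics/scene2.png

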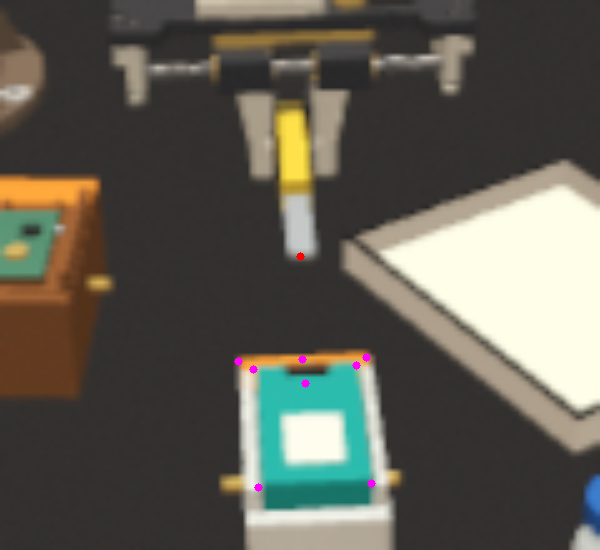

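View pics/side2.png

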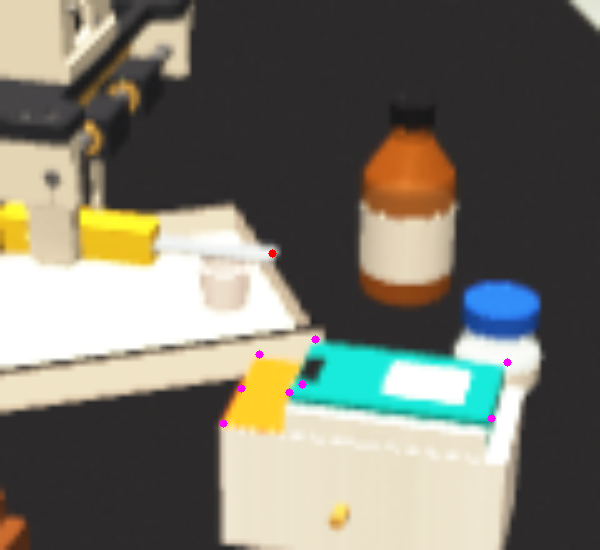

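The red dot (my predicted blade tip) matches the image in both views: scene crop (300,257), side crop (273,253). The box outline is 1–2 mm off, toward +y. The black stripe and notch at scene crop (305,370) face the blade, so I'll lower the blade over the ledge.

Emit:
play_rows([
  [[-0.004,0.003,0.03,0.25],[-0.004,0.003,0.055,0.25],[-0.004,0.003,0.068,0.25],[-0.004,0.003,0.075,0.25],[-0.004,0.003,0.075,0.25]],
])

```text
t: 9.52
eef_pos: [0.4798, 0.116, 0.2425]
ee_rot: [-3.141, 0.0, 2.724]
force: [-0.0, -0.4, -0.4]
width: 0.0159
```

```bash
cat > look.py <<'E'
from h import *
import sys
tag=sys.argv[1];out=[]
O=np.array([.632,.0475]);r=np.radians(-24);B=np.array([[np.cos(r),-np.sin(r)],[np.sin(r),np.cos(r)]])
s=arm.get_state();M=R.from_euler('xyz',s['ee_rot']).as_matrix();tip=s['eef_pos']+M@[-.105,0,.1686]
print('tip in box',np.round(B.T@(tip[:2]-O),4),round(tip[2],4),'F',np.round(s['force'],1),'t',s['t'],'w',s['width'],s['eef_pos'],s['ee_rot'])
for c in ['scene','side']:
    p,d,prm=grab(c);W=cloud(d,prm);ok=np.isfinite(W[...,2])
    x0,y0=proj([*(O+B@[-.05,0]),.08],prm)[0].astype(int)
    a,b=x0-40,y0-35
    out.append(cv2.resize(p[b:b+70,a:a+80,::-1],(400,350),interpolation=cv2.INTER_CUBIC))
    L=W-np.array([*O,0]);L=np.stack([L[...,:2]@B[:,0],L[...,:2]@B[:,1],L[...,2]],-1)
    m=ok&col(p,'teal')&(L[...,2]>.08)&(abs(L[...,1])<.024)
    for n,k in [('front',(L[...,0]>-.045)&(L[...,0]<-.025)),('rear',(L[...,0]>.03)&(L[...,0]<.048))]:
        print(c,n,'top z',np.round(np.median(L[...,2][m&k]),4),(m&k).sum())
cv2.imwrite(f'pics/{tag}.png',np.hstack(out))
E
python3 look.py l3
```

```text
tip in box [-0.0619  0.0008] 0.0739 F [-0.  -0.4 -0.4] t 9.525 w 0.015906610541870668 [0.47976534 0.1160481  0.24253243] [-3.14146330e+00  5.51576154e-05  2.72376043e+00]
scene front top z 0.0886 75
scene rear top z 0.0877 107
side front top z 0.086 69
side rear top z 0.0862 63
```

View pics/l3.png

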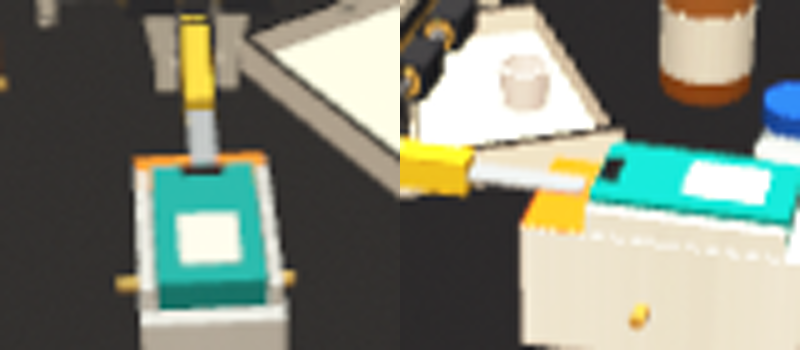

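Blade at (203,150) points straight at the notch stripe (203,168), and the side view shows it level just above the ledge. Inserting.

Emit:
play_rows([
  [[-0.005,0,0,0],[-0.01,0,0,0],[-0.015,0,0,0],[-0.019,0,0,0],[-0.022,0,0,0]],
])

```text
t: 10.25
eef_pos: [0.5, 0.107, 0.2423]
ee_rot: [-3.141, -0.0, 2.724]
force: [-0.6, 0.2, -0.7]
width: 0.0155
```

Emit:
play_rows([
  [[0,0,0,0]],
])

```text
t: 10.38
eef_pos: [0.4999, 0.107, 0.2423]
ee_rot: [-3.141, -0.0, 2.723]
force: [-0.4, 0.0, -1.2]
width: 0.016
```

```bash
python3 look.py l4
```

```text
tip in box [-0.0399  0.0007] 0.0737 F [-0.4  0.  -1.2] t 10.375 w 0.01596567600313761 [0.49989445 0.10702448 0.24232404] [-3.14149061e+00 -8.70741667e-05  2.72339291e+00]
scene front top z 0.0885 74
scene rear top z 0.0876 106
side front top z 0.0861 73
side rear top z 0.0862 58
```

View pics/l4.png

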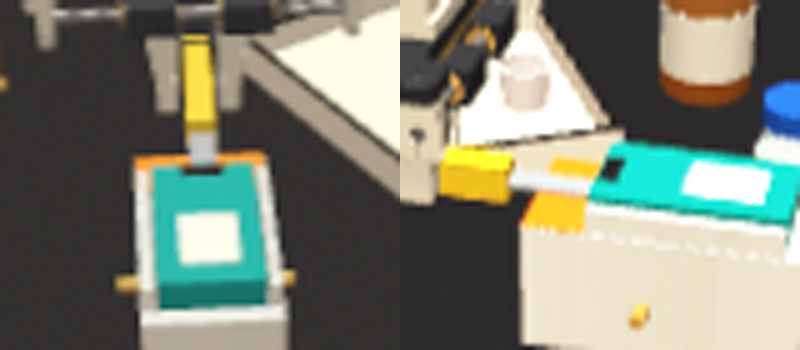

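Emit:
play_rows([
  [[-0.003,0,0,0],[-0.003,0,0.003,0],[-0.003,0,0.006,0],[-0.0035,0,0.009,0],[-0.004,0,0.012,0]],
])

```text
t: 11.1
eef_pos: [0.5033, 0.1056, 0.2303]
ee_rot: [3.141, -0.0, 2.724]
force: [-3.1, 2.1, 5.1]
width: 0.0157
```

```bash
python3 look.py l5
```

```text
tip in box [-0.0363  0.0009] 0.0617 F [-3.1  2.1  5.1] t 11.1 w 0.015688734932582743 [0.50328219 0.10563188 0.23029053] [ 3.14146249e+00 -1.68093618e-04  2.72387195e+00]
scene front top z 0.0891 78
scene rear top z 0.0879 100
side front top z 0.0873 77
side rear top z 0.0861 59
```

View pics/l5.png

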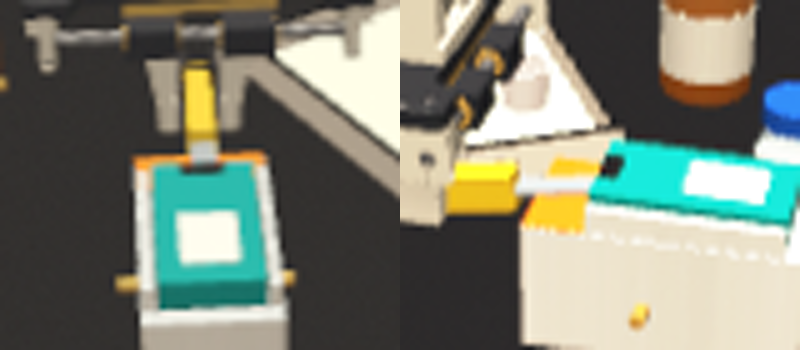

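The tool is pivoting over the ledge edge and the cover front is starting to rise: up force 5 N, side view tip at (590,185). Continuing down.

Emit:
play_rows([
  [[0,0,0.003,0],[0,0,0.006,0],[0,0,0.009,0],[0,0,0.012,0],[0,0,0.014,0]],
])

```text
t: 11.82
eef_pos: [0.5045, 0.1055, 0.2171]
ee_rot: [3.14, 0.002, 2.724]
force: [2.0, -3.5, 6.2]
width: 0.0155
```

```bash
python3 look.py l6
```

```text
tip in box [-0.0347  0.0014] 0.0487 F [ 2.  -3.5  6.2] t 11.825 w 0.015516222099360294 [0.50445137 0.10545303 0.21708269] [3.14036298e+00 2.20168419e-03 2.72421363e+00]
scene front top z 0.0957 88
scene rear top z 0.0881 111
side front top z 0.0934 73
side rear top z 0.0868 63
```

Emit:
play_rows([
  [[0,0,0.003,0],[0,0,0.005,0],[0,0,0.005,0],[0,0,0.005,0]],
])

```text
t: 12.42
eef_pos: [0.5039, 0.1057, 0.2117]
ee_rot: [3.141, 0.001, 2.724]
force: [1.4, 0.6, 4.6]
width: 0.0163
```

```bash
python3 look.py l7
```

```text
tip in box [-0.0356  0.0014] 0.0432 F [1.4 0.6 4.6] t 12.425 w 0.016254882824137423 [0.50388689 0.10572439 0.21170365] [3.14067469e+00 9.51610341e-04 2.72406630e+00]
scene front top z 0.0984 92
scene rear top z 0.0891 121
side front top z 0.0966 66
side rear top z 0.088 56
```

View pics/l7.png

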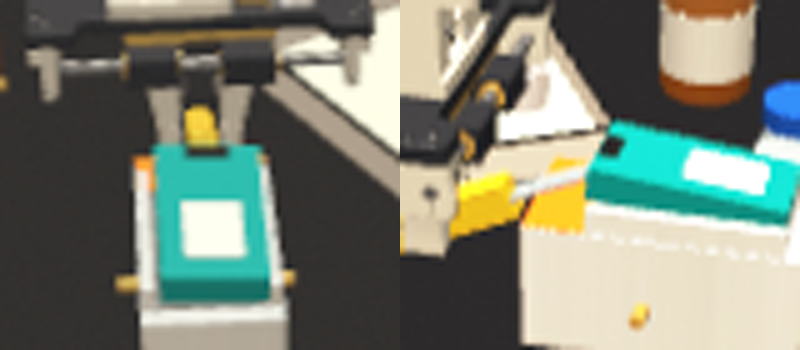

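The cover has popped: its front stands about 10 mm up in both views, and its tilted front edge shows at side crop (590,180). I'll withdraw along the tilted blade.

Emit:
play_rows([
  [[0.004,0,0.002,0],[0.008,0,0.0035,0],[0.012,0,0.005,0],[0.018,0,0.007,0],[0.028,0,0.007,0]],
])

```text
t: 13.15
eef_pos: [0.4768, 0.1168, 0.2037]
ee_rot: [-3.14, -0.001, 2.723]
force: [-0.5, 0.2, -0.8]
width: 0.0155
```

Emit:
play_rows([
  [[0.01,0,0.0,0],[0.01,0,-0.02,0],[0.01,0,-0.06,0],[0.01,0,-0.11,0],[0.01,0,-0.15,0]],
])

```text
t: 13.78
eef_pos: [0.468, 0.1211, 0.3564]
ee_rot: [3.141, 0.0, 2.724]
force: [1.3, 0.7, -1.2]
width: 0.0159
```

```bash
python3 look.py l8
python3 - <<'E'
from h import *
shift([.452,-.353,.32],np.radians(-9.5))
p,d,prm=grab('side');W=cloud(d,prm);ok=np.isfinite(W[...,2])&col(p,'yellow')&(W[...,2]>.1)
ok&=np.hypot(W[...,0]-.47,W[...,1]-.12)<.09
P=W[ok]; c=P.mean(0); print('handle',c,np.linalg.svd(P-c,full_matrices=0)[2][0],len(P))
E
```

```text
tip in box [-0.0747  0.0008] 0.1878 F [ 1.3  0.7 -1.2] t 13.775 w 0.01591094455274133 [0.46799648 0.12109034 0.35635401] [3.14057580e+00 4.78684644e-04 2.72412909e+00]
scene front top z 0.0978 84
scene rear top z 0.0894 121
side front top z 0.0956 67
side rear top z 0.0884 52
shift [-0.1763 -0.4412  0.0369] turn -14.384129908899524 t 13.875 F [ 0.4  0.1 -0.8] w 0.0158 pos [0.4692 0.1217 0.359 ] rot [3.135  0.0048 2.7247]
handle [0.47847086 0.11060352 0.19761118] [-0.84014493  0.35406281 -0.41084793] 216
```

View pics/l8.png

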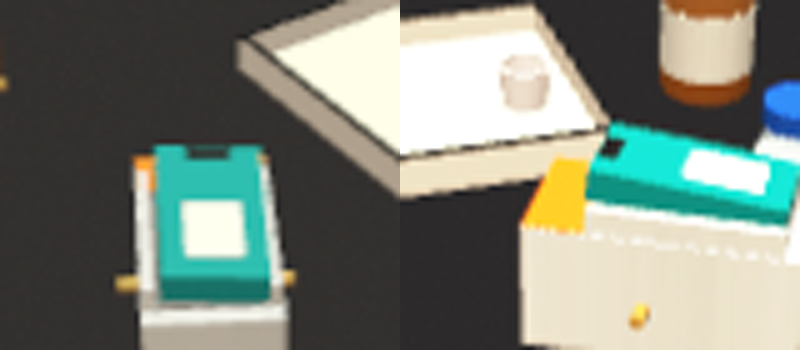

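The cover stays propped after withdrawal, with its notch end raised at side crop (600,150). Returning the tool to the mat.

Emit:
play_rows([
  [[-0.02,-0.05,0,-3],[-0.04,-0.1,0,-6],[-0.06,-0.15,0,-9],[-0.08,-0.2,0,-12],[-0.1,-0.25,0,-14.4]],
])

```text
t: 14.55
eef_pos: [0.4576, -0.1494, 0.3531]
ee_rot: [-3.142, -0.002, 2.977]
force: [0.9, 0.0, -1.4]
width: 0.0157
```

```bash
python3 -c "
from h import *
shift([.452,-.353,.22],np.radians(-9.5))"
```

```text
shift [-0.0281 -0.2017  0.1331] turn 0.06426292212836415 t 14.55 F [ 0.9  0.  -1.4] w 0.0157 pos [ 0.4576 -0.1494  0.3531] rot [-3.1415e+00 -1.9000e-03  2.9769e+00]
```

Emit:
play_rows([
  [[-0.007,-0.05,0,0],[-0.014,-0.1,0,0],[-0.021,-0.15,0.02,0],[-0.028,-0.202,0.06,0],[-0.028,-0.202,0.11,0]],
])

```text
t: 15.18
eef_pos: [0.4521, -0.3543, 0.2423]
ee_rot: [-3.141, 0.0, 2.972]
force: [0.5, 0.8, -1.5]
width: 0.0159
```

Emit:
play_rows([
  [[0,0,0.02,0],[0,0,0.035,0],[0,0,0.045,0],[0,0,0.052,0],[0,0,0.058,0]],
])

```text
t: 15.8
eef_pos: [0.4558, -0.3522, 0.1887]
ee_rot: [-3.14, 0.008, 2.977]
force: [6.1, 2.4, 9.1]
width: 0.0156
```

```bash
python3 -c "
from h import *
shift([.452,-.353,.184],np.radians(-9.5))"
```

```text
shift [ 0.0036 -0.0014  0.0047] turn 0.06336352623719677 t 15.8 F [6.1 2.4 9.1] w 0.0156 pos [ 0.4558 -0.3522  0.1887] rot [-3.1399  0.0082  2.9769]
```

Emit:
play_rows([
  [[0,0,0,0],[0,0,0.001,0],[0,0,0.001,0]],
])

```text
t: 16.18
eef_pos: [0.455, -0.3523, 0.1876]
ee_rot: [-3.14, 0.007, 2.977]
force: [4.5, 1.0, 6.5]
width: 0.0161
```

Emit:
play_rows([
  [[0,0,0,0],[0,0,0,0],[0,0,0,0],[0,0,0,0],[0,0,0,0]],
], grip=0)

```text
t: 16.8
eef_pos: [0.4526, -0.352, 0.1853]
ee_rot: [3.142, -0.0, 2.975]
force: [-0.1, -0.2, -0.1]
width: 0.0606
```

Emit:
play_rows([
  [[0,0,0,0],[0,0,-0.01,0],[0,0,-0.05,0],[0,0,-0.11,0],[0,0,-0.17,0]],
])

```text
t: 17.42
eef_pos: [0.4524, -0.3519, 0.3579]
ee_rot: [-3.141, 0.0, 2.975]
force: [1.4, -0.9, -0.3]
width: 0.0875
```

Run:
```python
from h import *
p,d,prm=grab('wrist');W=cloud(d,prm);ok=np.isfinite(W[...,2])
m=ok&col(p,'yellow')&(W[...,2]>.005)&(W[...,2]<.1);print('tool',fit(W[m]),m.sum(),np.percentile(W[m][:,2],[2,98]))
c=np.array([.632,.0475]);y=np.radians(-24);u=np.array([np.cos(y),np.sin(y)])
shift([*(c-u*.028),.33],y)
for cam in ['scene','side']:
    p,d,prm=grab(cam);W=cloud(d,prm);ok=np.isfinite(W[...,2])
    m=ok&(W[...,2]>.083)&(W[...,2]<.12)&(np.hypot(W[...,0]-.63,W[...,1]-.046)<.08)&col(p,'teal');print(cam,fit(W[m]))
    f=ok&col(p,'white')&(W[...,2]<.012)&(W[...,2]>-.01)&(W[...,1]>.15)&(W[...,0]>.3)&(W[...,0]<.75);print('tray floor',fit(W[f]))
    print('cup',[(np.round(r['xyz'],3),r['score']) for r in finder.find_in(cam,'sample_cup')][:2])
```

```text
tool [ 460.9 -351.9   89.2   13.5   -9.3   24.1] 809 [0.02266742 0.02573228]
shift [-0.0824  0.4316  0.0359] turn 14.560152858304036 t 17.475 F [ 3.1 -1.8  9.1] w 0.088 pos [ 0.454  -0.3531  0.3671] rot [-3.1366  0.0111  2.9768]
scene [629.8  50.  102.7  54.4 -23.6  94.6]
tray floor [512.8 615.2 963.7 355.  -82.3   5.1]
cup [(array([0.587, 0.295, 0.029]), 0.41)]
side [629.7  47.3  99.3  60.9 -24.7  91.8]
tray floor [416.7 356.2 716.2 301.4 -49.9   2.8]
cup [(array([ 0.5  , -0.304,  0.004]), 0.63)]
```

Emit:
play_rows([
  [[-0.01,0.053,0,3],[-0.02,0.106,0,6],[-0.03,0.16,0,9],[-0.04,0.212,0,12],[-0.05,0.265,0,14.5]],
])

```text
t: 18.3
eef_pos: [0.5459, -0.0973, 0.354]
ee_rot: [-3.14, -0.002, 2.72]
force: [1.3, -1.0, -0.2]
width: 0.0875
```

Run:
```python
from h import *
shift([.596,.064,.31],np.radians(-24.2))
for cam in ['side','scene']:
    p,d,prm=grab(cam);W=cloud(d,prm)
    for r in finder.masks_of(cam,'tray')[:1]:
        m=r['mask']&np.isfinite(W[...,2])&(W[...,2]<.04)&(W[...,2]>-.01);print(cam,r['score'],m.sum(),'all',fit(W[m]))
        for n,(a,b) in dict(floor=(0,.012),rim=(.018,.032)).items():
            k=m&(W[...,2]>a)&(W[...,2]<b);print(n,fit(W[k]))
    for q in ['sample_cup','amber_bottle','jar']: print(q,[(np.round(r['xyz'],3),round(r['score'],2)) for r in finder.find_in(cam,q)][:2])
```

```text
shift [0.0201 0.1677 0.0438] turn 0.06756160713587178 t 18.3 F [ 1.3 -1.  -0.2] w 0.0875 pos [ 0.5459 -0.0973  0.354 ] rot [-3.1401e+00 -2.5000e-03  2.7204e+00]
side 0.67 1 all [654.4 257.7   0.    0.    0.   -2.3]
floor [ 0.  0.  0.  0.  0. nan]
rim [ 0.  0.  0.  0.  0. nan]
sample_cup []
amber_bottle [(array([0.702, 0.285, 0.047]), 0.56)]
jar [(array([0.724, 0.162, 0.044]), 0.67)]
scene 0.56 2842 all [497.  301.4 245.2 195.5   6.1   5.8]
floor [497.1 300.2 244.5 192.5   6.1   4.9]
rim [497.  301.4 245.2 195.5   6.1  24.9]
sample_cup [(array([0.589, 0.294, 0.03 ]), 0.46)]
amber_bottle []
jar [(array([0.736, 0.174, 0.043]), 0.87)]
  return _methods._mean(a, axis=axis, dtype=dtype,
  ret = ret.dtype.type(ret / rcount)
```

Emit:
play_rows([
  [[0.007,0.056,0.01,0],[0.014,0.112,0.03,0],[0.02,0.168,0.044,0],[0.02,0.168,0.044,0],[0.02,0.168,0.044,0]],
])

```text
t: 19.42
eef_pos: [0.596, 0.0622, 0.3112]
ee_rot: [-3.141, -0.0, 2.722]
force: [0.1, -0.2, -0.5]
width: 0.0879
```

Run:
```python
from h import *
shift([.596,.064,.265],np.radians(-24.2))
p,d,prm=grab('wrist');W=cloud(d,prm);cv2.imwrite('pics/w9.png',p[:,:,::-1])
m=np.isfinite(W[...,2])&col(p,'teal')&(W[...,2]>.085)&(W[...,2]<.12);print(m.sum(),fit(W[m]))
```

```text
shift [0.0007 0.0017 0.0462] turn 0.1592614809551378 t 19.425 F [ 0.1 -0.2 -0.5] w 0.0879 pos [0.596  0.0622 0.3112] rot [-3.141e+00 -5.000e-04  2.722e+00]
3817 [625.1  53.4  91.1  55.7 -24.   95.7]
```

View pics/w9.png

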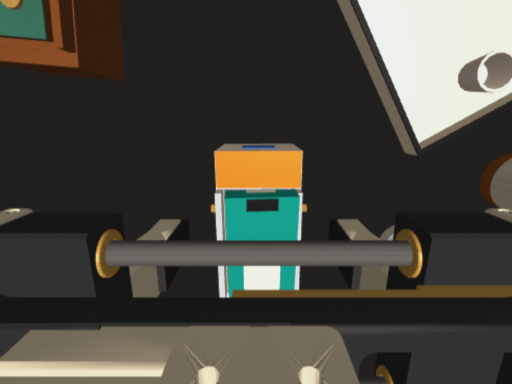

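Wrist view: the cover front edge with its black stripe is at (262,200), between the open fingers at (160,250) and (360,250). The tray is at upper right. Descending with a 3 mm lateral correction.

Emit:
play_rows([
  [[0.001,0.003,0.02,0],[0.001,0.003,0.038,0],[0.001,0.003,0.046,0],[0.001,0.003,0.0465,0],[0.001,0.003,0.0465,0]],
])

```text
t: 20.1
eef_pos: [0.5967, 0.0655, 0.2658]
ee_rot: [3.141, 0.001, 2.722]
force: [1.2, -0.3, 0.1]
width: 0.0876
```

Emit:
play_rows([
  [[0,0,0,0],[0,0,0,0],[0,0,0,0],[0,0,0,0],[0,0,0,0]],
], grip=255, newtons=20)

```text
t: 20.72
eef_pos: [0.596, 0.0651, 0.2648]
ee_rot: [-3.14, -0.001, 2.722]
force: [-1.7, -6.3, 1.9]
width: 0.0561
```

Emit:
play_rows([
  [[0,0,0,0],[0,0,0,0]],
])

```text
t: 20.98
eef_pos: [0.596, 0.0651, 0.2648]
ee_rot: [-3.14, -0.001, 2.722]
force: [-2.2, -5.0, 1.7]
width: 0.056
```

Emit:
play_rows([
  [[0,-0.001,-0.002,0],[0,-0.001,-0.008,0],[0,-0.001,-0.02,0],[0,-0.001,-0.04,0],[0,-0.001,-0.07,0]],
])

```text
t: 21.6
eef_pos: [0.5966, 0.0647, 0.3349]
ee_rot: [-3.141, -0.0, 2.721]
force: [-0.4, -0.1, -1.2]
width: 0.0555
```

Run:
```python
from h import *
o=np.array([.467,.298]);y=np.radians(6.1)
g=o-np.array([np.cos(y),np.sin(y)])*.037
print(g);shift([*g,.31],y)
for c in ['scene','side']:
    p,d,prm=grab(c);W=cloud(d,prm);m=np.isfinite(W[...,2])&col(p,'teal')&(W[...,2]>.11)&(W[...,2]<.25)&(np.hypot(W[...,0]-.63,W[...,1]-.05)<.1)
    P=W[m];q=P.mean(0);print(c,len(P),fit(P),np.linalg.svd(P-q,full_matrices=0)[2][[0,2]])
```

```text
[0.4302095  0.29406823]
shift [0.2455 0.1415 0.0249] turn -30.181251446705744 t 21.6 F [-0.4 -0.1 -1.2] w 0.0555 pos [0.5966 0.0647 0.3349] rot [-3.1412e+00 -3.0000e-04  2.7213e+00]
scene 567 [637.3  45.5  87.7  56.2 -26.4 145. ] [[ 0.77964173 -0.32923099 -0.53269666]
 [-0.49484707  0.19741631 -0.84625834]]
side 532 [638.4  41.8  89.6  72.9 -21.1 142.8] [[ 0.69944063 -0.48774185 -0.5223894 ]
 [ 0.4023584  -0.33536048  0.85184568]]
```

The cover is held but droops about 0.55 rad (rear down). It should pivot back flat against the tray floor. Carrying it over.

Emit:
play_rows([
  [[0.03,0.017,-0.015,0],[0.07,0.04,-0.02,-5],[0.115,0.066,-0.02,-12],[0.16,0.092,-0.02,-20],[0.205,0.118,-0.02,-28]],
])

```text
t: 22.32
eef_pos: [0.4555, 0.2576, 0.3549]
ee_rot: [3.141, 0.0, -3.068]
force: [1.0, 1.3, -1.0]
width: 0.0556
```

```bash
python3 -c "
from h import *
shift([.430,.294,.27],np.radians(6.1))"
```

```text
shift [0.0228 0.0381 0.085 ] turn -1.8798397080789755 t 22.325 F [ 1.   1.3 -1. ] w 0.0556 pos [0.4555 0.2576 0.3549] rot [ 3.1406e+00  2.0000e-04 -3.0679e+00]
```

Emit:
play_rows([
  [[0.012,0.02,0.01,-1],[0.023,0.038,0.03,-1.9],[0.023,0.038,0.06,-1.9],[0.023,0.038,0.08,-1.9],[0.023,0.038,0.085,-1.9]],
])

```text
t: 22.95
eef_pos: [0.4308, 0.2924, 0.2687]
ee_rot: [-3.14, -0.002, -3.039]
force: [0.5, 0.2, -0.3]
width: 0.0553
```

Run:
```python
from h import *
shift([.430,.294,.19],np.radians(6.1))
p,d,prm=grab('scene');W=cloud(d,prm);m=np.isfinite(W[...,2])&col(p,'teal')&(W[...,2]>.0)&(W[...,2]<.25)&(np.hypot(W[...,0]-.47,W[...,1]-.29)<.12)
P=W[m];print(len(P),fit(P),P.min(0),P.max(0))
cv2.imwrite('pics/s10.png',cv2.resize(p[110:230,220:380,::-1],(800,600)))
```

```text
shift [0.0005 0.0017 0.0787] turn -0.23257576918737755 t 22.95 F [ 0.5  0.2 -0.3] w 0.0553 pos [0.4308 0.2924 0.2687] rot [-3.1403e+00 -1.8000e-03 -3.0392e+00]
375 [470.6 295.2  99.1  60.3   3.3  77.6] [0.41940405 0.26395607 0.03413701] [0.52031152 0.32760293 0.10130595]
```

View pics/s10.png

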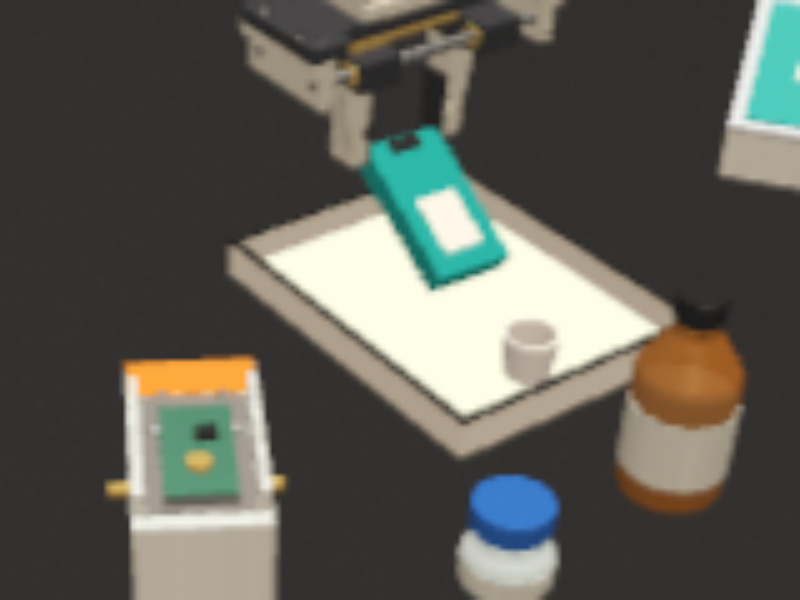

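The cover (430,210) hangs over the tray's free half, rear about 30 mm above the floor, clear of the cup (530,350). Lowering slowly.

Emit:
play_rows([
  [[0,0.001,0.015,0],[0,0.001,0.025,0],[0,0.001,0.032,0],[0,0.001,0.04,0],[0,0.001,0.048,0]],
])

```text
t: 23.62
eef_pos: [0.4312, 0.2935, 0.2216]
ee_rot: [3.141, 0.0, -3.039]
force: [-0.8, 0.2, 1.7]
width: 0.0551
```

Emit:
play_rows([
  [[0,0,0.008,0],[0,0,0.016,0],[0,0,0.022,0],[0,0,0.027,0],[0,0,0.029,0]],
])

```text
t: 24.25
eef_pos: [0.4312, 0.2935, 0.1926]
ee_rot: [-3.141, -0.0, -3.039]
force: [-1.2, -0.5, 0.9]
width: 0.0554
```

```bash
cat > cv.py <<'E'
from h import *
shift([.430,.294,.188],np.radians(6.1))
p,d,prm=grab('scene');W=cloud(d,prm);m=np.isfinite(W[...,2])&col(p,'teal')&(W[...,2]>.0)&(W[...,2]<.15)&(np.hypot(W[...,0]-.48,W[...,1]-.29)<.12)
P=W[m];f=fit(P);print(len(P),f,np.percentile(P[:,2],[1,99]))
a=np.c_[P[:,:2]-P[:,:2].mean(0),np.ones(len(P))];k=P[:,2]>.014;print('plane slope',np.linalg.lstsq(a[k],P[k,2],rcond=None)[0])
cv2.imwrite('pics/s11.png',cv2.resize(p[110:230,220:380,::-1],(800,600)))
E
python3 cv.py
```

```text
shift [0.0012 0.0007 0.0046] turn -0.24095616859466418 t 24.25 F [-1.2 -0.5  0.9] w 0.0554 pos [0.4312 0.2935 0.1926] rot [-3.1413e+00 -2.0000e-04 -3.0393e+00]
293 [484.7 297.5  97.3  58.5   4.9  22.2] [0.00798374 0.02597248]
plane slope [-0.02726221  0.02042767  0.0219202 ]
```

Emit:
play_rows([
  [[0,0,0.0015,0],[0,0,0.0025,0],[0,0,0.0025,0]],
])

```text
t: 24.68
eef_pos: [0.4312, 0.2933, 0.1915]
ee_rot: [3.142, 0.0, -3.039]
force: [-3.0, -3.1, 12.6]
width: 0.0552
```

Emit:
play_rows([
  [[0,0,0,0],[0,0,0,0],[0,0,0,0],[0,0,0,0],[0,0,0,0]],
], grip=0)

```text
t: 25.3
eef_pos: [0.4312, 0.2935, 0.1903]
ee_rot: [-3.141, -0.0, -3.039]
force: [-0.0, -0.4, -0.2]
width: 0.0875
```

Emit:
play_rows([
  [[0,0,-0.02,0],[0,0,-0.06,0],[0,0,-0.11,0],[0,0,-0.16,0],[0,0,-0.16,0]],
])

```text
t: 25.92
eef_pos: [0.432, 0.2943, 0.3547]
ee_rot: [3.136, 0.006, -3.039]
force: [0.1, -0.1, -0.4]
width: 0.088
```

```bash
python3 cv.py
python3 - <<'E'
from h import *
p,d,prm=grab('side');W=cloud(d,prm);m=np.isfinite(W[...,2])&col(p,'yellow')&(W[...,2]>.005)&(W[...,2]<.06)&(W[...,1]<-.25);print('tool',fit(W[m]))
q,_,_=grab('scene');cv2.imwrite('pics/end.png',np.hstack([cv2.resize(x[:,:,::-1],(400,300)) for x in (q,p)]))
E
```

```text
shift [ 0.003  -0.001   0.1667] turn -0.20697972153763544 t 25.925 F [ 0.1 -0.1 -0.4] w 0.088 pos [0.432  0.2943 0.3547] rot [ 3.136   0.0059 -3.0387]
290 [485.  296.6  98.9  56.5   5.5  21.6] [0.00606109 0.02529911]
plane slope [-0.01982075  0.03098942  0.02128131]
tool [ 460.3 -355.2   88.5   16.8   -8.8   22.6]
```

```bash
python3 -c "
from station import arm,job_done
print(job_done()); print(arm.get_state()['t'])"
```

```text
the job is handed in; nothing more can be done
None
the job is handed in; nothing more can be done
```

The job is handed in at about 26 s of the 72 s allowed. I pushed the blade into the notch and levered over the orange ledge until the cover popped. After that I laid the tool on the mat, lifted the cover off by its sides and lowered it into the tray.

**Last checks:**
- **Cover pop:** the cover's front stood about 10 mm up, and stayed up after I withdrew the blade. Both cameras agreed, and no finger touched it before that.
- **Cover in tray:** it lies flat, with its top at 21.6 mm (22 mm expected), a slope of 0.02–0.03 rad, and its centre about 13 mm from the tray's middle.
- **Tool:** it lies flat on the mat with its handle at about (0.460, -0.355). The cameras differ by about 3 mm.
- **Arm:** the gripper is open and well clear of everything.

**What did not go to plan:**
- **First grasp of the tool:** I lifted before the fingers had closed, so it missed. The tool had not moved and the second grasp worked.
- **Cover while carried:** it drooped about 0.55 rad in the grip, then levelled itself on the tray floor.
- **Final visual check:** I could not view the last picture because the limit of 12 was reached. The final checks therefore rest on depth measurements. I did not re-measure the bottle, beaker, jar, cup or wrench.

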